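# Pin the tube rotator's rotor to its drive

## Task

The rotor is back in the tube rotator and has to be coupled to its drive again. Take the steel drive pin from the tube rack, start it in the bore on top of the square drive hub and let it stand there on the rotor's shaft; then turn the rotor gently by its black hand knob until you feel and see the pin drop into the shaft's hidden cross-hole, stop as it catches, and push the pin fully home until its collar sits on the hub. Do not force the pin at any point, let go of everything, and leave the tubes, the jar and the stock bin where they are.

Things in the scene. Friction and masses are not known exactly. Their poses are not given: they have to be found in the camera images.
- drive_pin: Bare steel pin, 92 mm long, about 60 g, hanging upright by its collar in a rack hole. Origin: centre of its tip; z runs up to the head, yaw means nothing. Shank 8 mm diameter, 54 mm long, the tip tapered over 3 mm to a 5 mm flat; collar 20 mm diameter, 4 mm thick (54 to 58 mm above the tip); grip, a cylinder 14 mm in diameter (58 to 92 mm).
- rotator: Bench tube rotator, fixed. Origin: on the bench under its middle; z up, y along the level rotor axis, which lies at x = 0, 95 mm up. Along y in mm: white gearmotor 112 wide, 150 high (-195 to -90); square drive hub (-80 to -40); rotor drum (-8 to 86); end bearing 60 wide, 111 high (108 to 127); black hand knob (167 to 181); gaps between.
- bore_mouth (a point): Centre of the mouth of the upright bore in the hub's 22 mm square boss, 123 mm above the bench; axes as the rotator's. Bore 9.5 mm in diameter, countersunk. It meets the shaft 17 mm down: a pin let go there stands on the shaft, leaning up to 5 degrees. With the pin home, its collar sits on the boss and its tip is 54 mm below this point.
- hub_center (a point): Centre of the fixed 40 mm square hub, on the rotor's axis. In it the 22 mm shaft has a hidden 10 mm cross-hole straight through. When it comes upright under the standing pin, the pin drops 20 to 30 mm to a sprung catch and blocks further turning (0.2 rad of play). Pushing it past the catch takes 6 to 15 N. It is forced if its contacts with the rotator add up to over 45 N before it is home (some 6 N at the knob's rim), 70 N at home.
- drum_center (a point): Centre of the rotor drum, 116 mm diameter, with tubes clipped round it. Drum, shaft and knob turn as one about y, either way, no stops, with light friction (0.05 N m). The cross-hole is upright every half turn and out of line at the start; the drum is clamped on at any angle and the knob is plain, so nothing seen tells where the hole is.
- knob_center (a point): Centre of the round black hand knob on the shaft's end, 95 mm above the bench; axes as the rotator's (they do not turn with the knob). A finely fluted disc 80 mm in diameter, 14 mm thick along y, 40 mm clear of the end bearing, the shaft behind it 16 mm in diameter. It can be pinched by its rim from above, across its thickness, and carried round the axis.
- rack: White plastic tube rack, fixed, 170 x 50 mm, top 70 mm above the bench; origin on the bench under its middle. Four 14 mm holes in a row along its x, at -54, -18, 18 and 54 mm; three of them hold the pin and two blood tubes, in any order.
- tube_a: Capped blood tube in the rack, 12 mm diameter, 98 mm long with a 16 mm cap; origin at its foot, 8 mm above the bench. To be left alone.
- tube_b: A second such tube in the rack. To be left alone.
- jar: Specimen jar, 52 mm diameter, 65 mm high, standing on the bench; origin under it. To be left alone.
- stock_bin: Small blue open stock bin, 110 x 100 x 55 mm, on the bench; origin under it. To be left alone.

How it is judged:
On the way, in this order (a step that is already met when the one before it is completed fails the run):
1. the drive pin stands let go in the hub's bore, its tip resting on the shaft (horizontal distance between drive_pin and bore_mouth below 0.004 m and z of drive_pin in the frame of bore_mouth between -0.022 and -0.012 m and contact force between the fingers and drive_pin below 0.05 N), for 0.2 s.
2. the shaft has been turned until the pin has dropped into its cross-hole (horizontal distance between drive_pin and bore_mouth below 0.004 m and z of drive_pin in the frame of bore_mouth below -0.033 m), for 0.2 s.
At the end, for the whole second after the job is handed in: The pin is home in the hub: tip at least 52 mm below the bore's mouth (collar within 2 mm of the boss), within 3 mm of the bore's axis, within 0.1 rad of upright, at rest; tubes, jar and stock bin within 30 mm of where they stood (z of drive_pin in the frame of bore_mouth below -0.052 m and horizontal distance between drive_pin and bore_mouth below 0.003 m and angle between the z axis of drive_pin and the z axis of rotator, either way round below 0.1 rad and linear speed of drive_pin below 0.01 m/s and distance of each of tube_a, tube_b, jar, stock_bin from where it was at the start of the episode below 0.03 m); the robot touches nothing.
It fails at once if the pin is forced: its contact forces on the rotator (hub, shaft and catch) add up to more than 45 N before it is home, or 70 N at any time (contact force between drive_pin and rotator above 70 N or (contact force between drive_pin and rotator above 45 N and z of drive_pin in the frame of bore_mouth above -0.051 m)).
It fails at once if a blood tube is knocked or pulled out of the rack (distance of any of tube_a, tube_b from where it was at the start of the episode above 0.03 m).
It fails at once if the jar or the stock bin is pushed away (distance of any of jar, stock_bin from where it was at the start of the episode above 0.03 m).
It also fails if it takes over 72 s, if anything falls off the work surface, if the arm or the gripper's body presses on something with over 40 N, if the wrist force passes 120 N, or if a joint passes its speed limit or range.

## Robot

A 6-joint arm with a two-finger parallel gripper is mounted at the origin on the work surface. World frame = base frame: x ahead of the robot, y to its left, z up, the work surface at z = 0. Lengths are in m, angles in rad, forces in N, time in s.
With the tool pointing down it reaches from about 0.3 to 0.875 m from the base axis. Payload 6.4 kg.
Tool frame: the origin (TCP) lies midway between the tips of the shut fingers; the grasp point (between the pads) lies 19 mm behind it; x points along the fingers, y is the direction in which the jaws open and shut, and the axes are right-handed (so a half turn about x gives the same grasp; the last joint's range is limited). The gripper opens to 85 mm and grips with 20 to 120 N. Pads are 22 mm wide; open, the fingers measure 114 mm over their backs; the gripper's body (76 mm by 85 mm) begins 54 mm behind the grasp point. The pads swing forward as they close: fully open they stand 13 mm farther back than shut.
Start: joints at [1.105, 0.181, 1.607, -0, 1.354, -0.206], TCP at [0.148, 0.556, 0.231] pointing down, gripper open.
Joint ranges: [-2.99, 2.99], [-0.89, 2.07], [0.3, 2.58], [-1.14, 4.28], [0, 2.63], [-3.12, 3.12]. Speed limits (rad/s): [2.57, 2.57, 3.01, 3.14, 3.14, 3.14].

## Interface

Orientations are given as a unit quaternion [w, x, y, z].
In Python, from bench import ctrl gives the robot as it stands.
- The arm moves only by the tool step_arm, never from a script. Its argument "motion" is a list of rows, each a list of 7 numbers: the shift along the tool's x, y, z in mm, then the turn, a rotation vector about the tool's x, y, z in degrees, then the closure in counts, from 0 (fully open) to 255 (shut). In form: [[tx, ty, tz, rx, ry, rz, hand], ...]. A call has 1 to 10 rows; each row is the pose to reach, as a shift and turn from the pose commanded when the call began, along the tool's axes at that moment; what a row does not reach only later rows make up. A row lasts 1/8 s, in which the tool goes at most 62.5 mm and 10.7 degrees, less where a joint would pass 70% of its speed; a pose out of reach is approached as far as the arm can. A call with a gripper value outside its range is refused whole. The fingers move at their own pace and stop on an object; the grip force is fixed at half the most. Time passes only in rows, so rows that repeat a pose let the fingers close. It gives the time, the measured TCP pose, the force and the opening at its end, in the units of the state.
- ctrl.get_obs(): the state, without advancing time (a new reading comes with each control period).
- ctrl.camera(name): name is "side" or "top" or "wrist"; returns (picture, depth): 384x512x3 uint8, red, green, blue; 384x512 float32, m along the optical axis (not along the pixel's ray), 0 where there is no reading.
- ctrl.camera_info(name): a dict with "fx", "fy", "cx", "cy" (pixels), "dist_coeffs" ([k1, k2, p1, p2, k3] as OpenCV has them; the pictures are not rectified), "T" (4x4, takes a point from camera to world coordinates); the wrist camera has in their place "hand_eye" (4x4, takes a point from camera to tool coordinates, whose origin is the TCP and whose axes are the tool frame's). Camera axes: x right, y down, z forward; pixel columns grow to the right and rows downward; lengths in m; the calibration is good to about 2 mm. A picture is of the moment at which its call begins: read the wrist's pose just before it. camera_info takes no time and is no camera call.
- ctrl.hand_in(): hands the job in, once; it reports no verdict.
The state is a dict: "time_s": time; "q": joint angles; "dq": joint speeds; "joint_efforts": joint torques, N m; "eef_pos": TCP position; "eef_rot": TCP orientation; "wrist_force": force on the tool from outside, world axes, zero at the start; "torque": the same for the moment, N m; "opening": opening from 0.0 (shut) to 1.0 (fully open).
Only numpy, scipy, OpenCV 4.12 (cv2) and the standard library are available. Lean on these libraries where they do the work, as an engineer would, in place of code of your own. Each camera call takes 0.05 s, during which the arm holds its last target. There are 200 camera calls.

## Working session

There is one attempt and no reset: what is moved stays moved. The work goes in short steps, Python scripts to look and compute and a tool call to move; the robot and the scene stay as the last step left them, time stands still between calls to the robot, and variables do not carry over. Pictures are saved under pics/ and viewed, about 8 in all and at most 12, crops included, and the job is handed in when it is done.

Besides the shell and the picture viewer there is one more tool, called as name(argument=value, ...), one argument or row to a line, values as JSON. step_arm: Moves the arm, as the interface text tells. Its arguments: {"type":"object","properties":{"motion":{"type":"array","items":{"type":"array","items":{"type":"number"}}}},"required":["motion"]}

```bash
ls; mkdir -p pics; cat > h.py <<'E'
import numpy as np,cv2
from bench import ctrl
from scipy.spatial.transform import Rotation as R
def pose():
    o=ctrl.get_obs();w,x,y,z=o['eef_rot'];T=np.eye(4);T[:3,:3]=R.from_quat([x,y,z,w]).as_matrix();T[:3,3]=o['eef_pos'];return T,o
def cam(n):
    T,o=pose();p,d=ctrl.camera(n);i=ctrl.camera_info(n)
    M=T@np.array(i['hand_eye']) if n=='wrist' else np.array(i['T'])
    K=np.array([[i['fx'],0,i['cx']],[0,i['fy'],i['cy']],[0,0,1.]])
    np.savez(f'{n}.npz',p=p,d=d,M=M,K=K,D=np.array(i['dist_coeffs']));return p,d
def load(n): return np.load(f'{n}.npz')
def ray(c,u,v):
    x,y=cv2.undistortPoints(np.array([[[u,v]]],float),c['K'],c['D'])[0,0];return np.array([x,y,1.])
def atz(c,u,v,z):
    r=c['M'][:3,:3]@ray(c,u,v);o=c['M'][:3,3];return o+r*(z-o[2])/r[2]
def atd(c,u,v):
    d=np.median(c['d'][int(v)-1:int(v)+2,int(u)-1:int(u)+2]);return (c['M']@np.append(ray(c,u,v)*d,1))[:3]
def proj(c,P):
    Mi=np.linalg.inv(c['M']);return cv2.projectPoints(np.array(P,float).reshape(-1,1,3),cv2.Rodrigues(Mi[:3,:3])[0],Mi[:3,3],c['K'],c['D'])[0][:,0]
def save(n,p): cv2.imwrite(f'pics/{n}.png',cv2.cvtColor(p,cv2.COLOR_RGB2BGR))
E
python3 - <<'E'
from h import *
for n in('top','side'):
    p,d=cam(n);c=load(n);print(n,c['M'].round(3).tolist(),c['K'][0,0]);save(n+'0',cv2.resize(p,(800,600)))
T,o=pose();print(T.round(3),o)
E
```

```text
pics
top [[0.02, -0.998, 0.066, 0.52], [-1.0, -0.02, 0.003, -0.049], [-0.002, -0.066, -0.998, 1.03], [0.0, 0.0, 0.0, 1.0]] 395.6612523269085
side [[0.997, -0.026, 0.071, 0.493], [-0.074, -0.558, 0.827, -1.077], [0.018, -0.83, -0.558, 0.804], [0.0, 0.0, 0.0, 1.0]] 492.70933615025416
[[-0.001  0.257  0.966  0.147]
 [-0.001  0.966 -0.257  0.555]
 [-1.    -0.002 -0.     0.23 ]
 [ 0.     0.     0.     1.   ]] {'time_s': 0.1, 'q': array([ 1.10469794e+00,  1.81470387e-01,  1.60789671e+00,  7.08656558e-06,
        1.35377543e+00, -2.06314324e-01]), 'dq': array([-0.00146189, -0.00090905, -0.00216866,  0.00053007, -0.0008504 ,
       -0.00121656]), 'joint_efforts': array([ 6.04331453e-04, -4.45879626e+01, -3.52241600e+01, -3.91075591e-04,
        4.20192664e-03,  2.27016805e-06]), 'eef_pos': array([0.14746854, 0.55526851, 0.23047765]), 'eef_rot': array([ 0.70096666,  0.09107352,  0.70133284, -0.09210647]), 'wrist_force': array([-0.05499476, -0.88981614,  0.30798529]), 'torque': array([ 0.00496833, -0.01404786,  0.00239407]), 'opening': 0.9974883965261305}
```

View pics/top0.png

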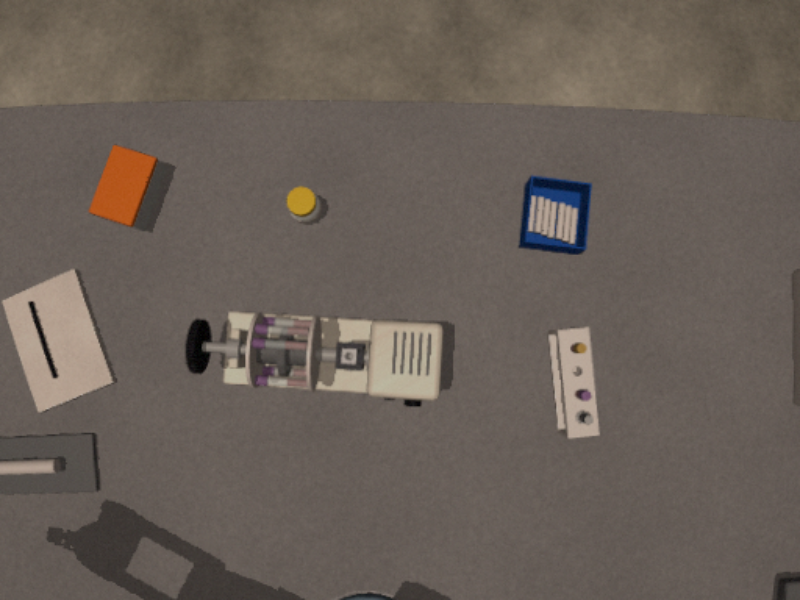

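View pics/side0.png

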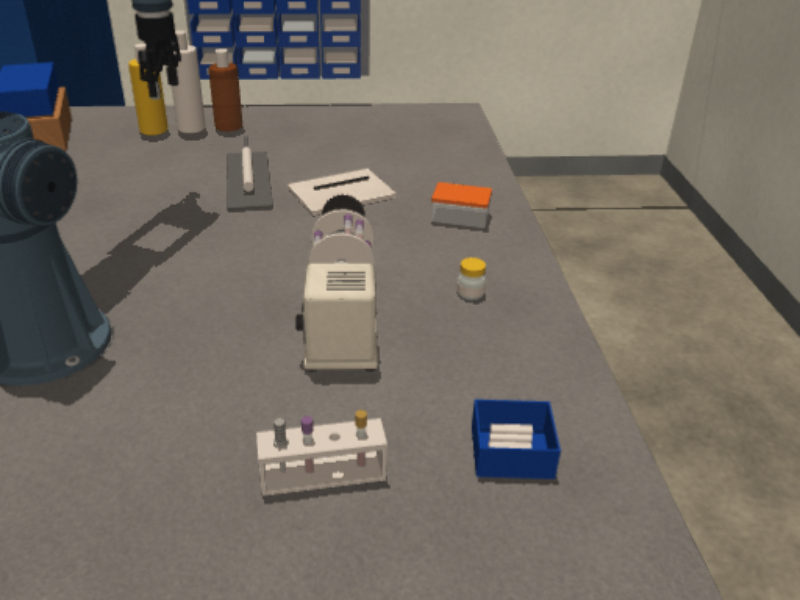

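Top view: rack at right, with the steel pin nearest the robot at (586,418) and tubes at (584,395) and (580,348). The hub bore is at (349,356), and the knob at (198,346), on the +y end. The side view agrees (pin at 280,430).

```bash
python3 - <<'E'
from h import *
c=load('top');s=load('side');k=1.5625
print('pin head top',atz(c,586/k,417/k,.108),'side',atz(s,280/k,421/k,.108))
for q in((584,395),(580,348)):print('tube cap',atz(c,q[0]/k,q[1]/k,.106))
print('hole',atz(c,577/k,371/k,.07))
print('bore',atz(c,349/k,356/k,.123), 'knob',atz(c,198/k,346/k,.12),'motor corners',[atz(c,u/k,v/k,.15)[:2] for u,v in((371,322),(441,323),(439,398),(370,396))])
print('jar',atz(c,301/k,200/k,.065))
p=c['p']
a=cv2.resize(p[195:260,110:290],None,fx=4.4,fy=4.4,interpolation=2); b=cv2.resize(p[205:285,345:390],None,fx=3.5,fy=3.5,interpolation=2)
o=np.zeros((600,800,3),np.uint8);o[:a.shape[0],:a.shape[1]]=a;o[300:300+b.shape[0],:b.shape[1]]=b
s2=s['p'][260:320,160:255];b=cv2.resize(s2,None,fx=4.6,fy=4.6);o[300:300+b.shape[0],300:300+b.shape[1]]=b
save('crop1',o)
E
```

```text
pin head top [ 0.42285821 -0.32527376  0.108     ] side [ 0.42169042 -0.33111336  0.108     ]
tube cap [ 0.45565585 -0.32235094  0.106     ]
tube cap [ 0.52623203 -0.3155632   0.106     ]
hole [ 0.49045872 -0.32141141  0.07      ]
bore [0.50819619 0.03009049 0.123     ] knob [0.51753035 0.2570578  0.12      ] motor corners [array([ 0.55755269, -0.00247225]), array([ 0.55811084, -0.10218782]), array([ 0.45169865, -0.10118839]), array([ 0.45257288, -0.00339099])]
jar [0.75339377 0.11858608 0.065     ]
```

View pics/crop1.png

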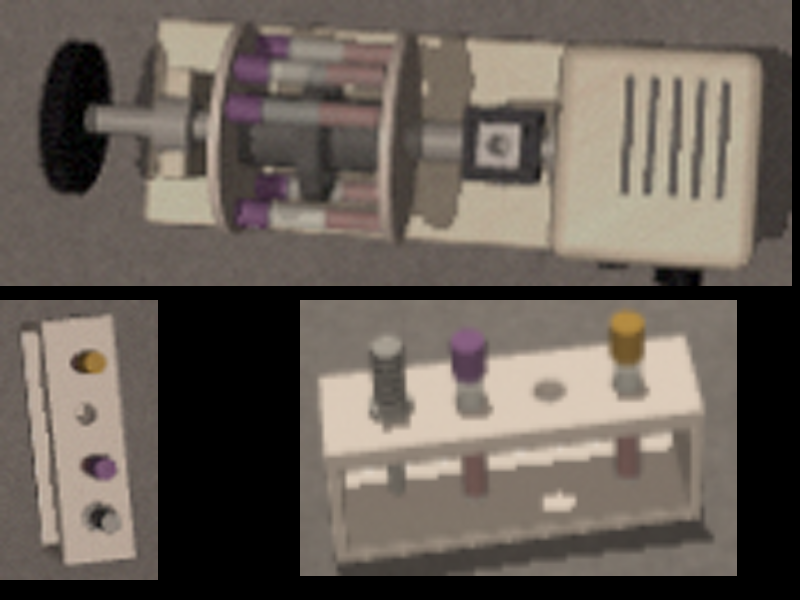

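```bash
cat >> h.py <<'E'
def down(phi,tilt=0):
    # jaw (tool y) at world angle phi deg, tool x down, then tilted about jaw axis
    y=np.array([np.cos(np.radians(phi)),np.sin(np.radians(phi)),0]);x=np.array([0,0,-1.]);
    return R.from_rotvec(np.radians(tilt)*y).as_matrix()@np.stack([x,y,np.cross(x,y)],1)
def goto(p,Rm):
    T,o=pose();s=T[:3,:3].T@(np.array(p)-T[:3,3])*1e3;r=R.from_matrix(T[:3,:3].T@Rm).as_rotvec(degrees=True)
    print('shift',s.round(1),'rot',r.round(1))
E
python3 - <<'E'
from h import *
c=load('top');print(atz(c,127,221.6,.095))
goto((.40,.10,.26),down(95.5));goto((.421,-.28,.21),down(95.5));goto((.421,-.327,.21),down(95.5))
E
```

```text
[0.51708907 0.2647752  0.095     ]
shift [ -29.1 -375.2  361. ] rot [-20.4  -0.    0.1]
shift [  21.4 -736.9  478.9] rot [-20.4  -0.    0.1]
shift [  21.5 -782.4  491. ] rot [-20.4  -0.    0.1]
```

step_arm(
  motion=[
    [-5, -47, 45, -4, 0, 0, 0],
    [-10, -94, 90, -8, 0, 0, 0],
    [-15, -141, 135, -12, 0, 0, 0],
    [-20, -188, 180, -16, 0, 0, 0],
    [-25, -235, 225, -20.4, 0, 0, 0],
    [-29, -281, 270, -20.4, 0, 0, 0],
    [-29, -328, 316, -20.4, 0, 0, 0],
    [-29, -375, 360, -20.4, 0, 0, 0],
    [-25, -430, 380, -20.4, 0, 0, 0],
    [-20, -488, 400, -20.4, 0, 0, 0],
  ],
)

```text
time_s: 1.35
eef_pos: [0.4077, -0.0061, 0.2523]
eef_rot: [0.706, -0.034, 0.706, 0.034]
wrist_force: [0.5, 0.1, -0.1]
opening: 1.002
```

```bash
python3 - <<'E'
from h import *
print(pose()[1]['time_s'],pose()[1]['eef_pos'])
goto((.421,-.28,.21),down(95.5));goto((.421,-.327,.21),down(95.5))
E
```

```text
1.35 [ 0.40768504 -0.00614864  0.2523202 ]
shift [  42.3 -273.9  -13.1] rot [0. 0. 0.]
shift [  42.3 -320.6  -17.6] rot [0. 0. 0.]
```

step_arm(
  motion=[
    [0, -55, -3, 0, 0, 0, 0],
    [10, -115, -6, 0, 0, 0, 0],
    [20, -175, -9, 0, 0, 0, 0],
    [30, -230, -13, 0, 0, 0, 0],
    [40, -280, -16, 0, 0, 0, 0],
    [42, -321, -18, 0, 0, 0, 0],
    [42, -321, -18, 0, 0, 0, 0],
    [42, -321, -18, 0, 0, 0, 0],
  ],
)

```text
time_s: 2.35
eef_pos: [0.4201, -0.3246, 0.2098]
eef_rot: [0.706, -0.033, 0.707, 0.034]
wrist_force: [0.2, 0.7, -0.0]
opening: 0.999
```

```bash
python3 - <<'E'
from h import *
p,d=cam('wrist');c=load('wrist');print(c['M'].round(3),c['K'][0,0]);print(proj(c,[(.421,-.327,.108),(.4557,-.322,.106),(.42,-.327,.07)]))
save('w1',cv2.resize(p,(768,576)))
E
```

```text
[[-0.095  0.961  0.26   0.355]
 [ 0.995  0.092  0.025 -0.33 ]
 [ 0.     0.261 -0.965  0.352]
 [ 0.     0.     0.     1.   ]] 302.07912375039666
[[249.5347525  188.77470085]
 [251.60778668 226.7731437 ]
 [250.06051308 177.37175558]]
```

View pics/w1.png

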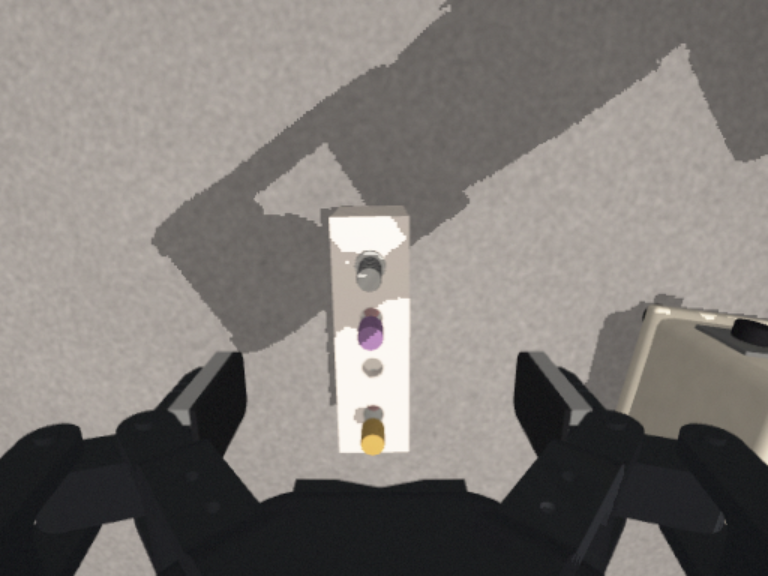

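Wrist view: pin head at about (370,281), purple cap at (370,340), gold cap at (373,443). The row is perpendicular to the jaws.

```bash
python3 - <<'E'
from h import *
c=load('wrist');h=atz(c,370/1.5,281/1.5,.108);print(h,atz(c,370/1.5,340/1.5,.106),atz(c,373/1.5,443/1.5,.106), atd(c,246,187))
goto((h[0],h[1],.079),down(95.5))
E
```

```text
[ 0.41998271 -0.32950455  0.108     ] [ 0.45601103 -0.3263152   0.106     ] [ 0.52512178 -0.31825701  0.106     ] [ 0.41986    -0.33008502  0.10758032]
shift [131.1  -5.3  -0.8] rot [ 0.  -0.  -0.1]
```

step_arm(
  motion=[
    [40, -5, -1, 0, 0, 0, 0],
    [80, -5, -1, 0, 0, 0, 0],
    [115, -5, -1, 0, 0, 0, 0],
    [130, -5, -1, 0, 0, 0, 0],
    [130, -5, -1, 0, 0, 0, 100],
    [130, -5, -1, 0, 0, 0, 180],
    [130, -5, -1, 0, 0, 0, 255],
    [130, -5, -1, 0, 0, 0, 255],
    [130, -5, -1, 0, 0, 0, 255],
    [130, -5, -1, 0, 0, 0, 255],
  ],
)

```text
time_s: 3.65
eef_pos: [0.4204, -0.3309, 0.0816]
eef_rot: [0.707, -0.034, 0.706, 0.034]
wrist_force: [-0.8, 2.0, 6.4]
opening: 0.14
```

step_arm(
  motion=[
    [-15, 0, 0, 0, 0, 0, 255],
    [-50, 0, 0, 0, 0, 0, 255],
    [-100, 0, 0, 0, 0, 0, 255],
    [-155, 0, 0, 0, 0, 0, 255],
    [-155, 0, 0, 0, 0, 0, 255],
  ],
)

```text
time_s: 4.28
eef_pos: [0.4219, -0.3328, 0.2417]
eef_rot: [0.709, -0.037, 0.704, 0.031]
wrist_force: [-0.4, 0.1, -1.0]
opening: 0.136
```

```bash
python3 - <<'E'
from h import *
T,o=pose();print(o['eef_pos'],o['wrist_force'])
goto((.508,.030,.230),down(88))
E
```

```text
[ 0.42193074 -0.33281582  0.24172347] [-0.39059675  0.07709873 -0.98484811]
shift [  9.2 352.9 120.5] rot [7.5 0.4 0.5]
```

step_arm(
  motion=[
    [0, 30, 10, 1, 0, 0, 255],
    [0, 80, 27, 2, 0, 0, 255],
    [0, 135, 46, 4, 0, 0, 255],
    [0, 190, 65, 6, 0, 0, 255],
    [0, 245, 83, 7.5, 0, 0, 255],
    [2, 300, 102, 7.5, 0, 0, 255],
    [4, 340, 116, 7.5, 0, 0, 255],
    [4, 352, 120, 7.5, 0, 0, 255],
    [4, 352, 120, 7.5, 0, 0, 255],
    [4, 352, 120, 7.5, 0, 0, 255],
  ],
)

```text
time_s: 5.52
eef_pos: [0.5053, 0.0304, 0.2312]
eef_rot: [0.707, 0.012, 0.707, -0.013]
wrist_force: [0.3, -0.7, -0.8]
opening: 0.14
```

```bash
python3 - <<'E'
from h import *
T,o=pose();print(T.round(3))
p,d=cam('wrist');cam('side');cam('top');c=load('wrist');s=load('side');t=load('top')
print(proj(c,[(.508,.030,.123)]),proj(s,[(.508,.030,.123),(.505,.030,.165)]),proj(t,[(.508,.030,.123),(.505,.030,.165)]))
a=cv2.resize(p[40:290,130:380],(600,600),interpolation=2);o=np.zeros((600,800,3),np.uint8);o[:,:600]=a
u,v=proj(s,[(.506,.030,.16)])[0].astype(int);print('side crop',u-25,v-50);o[:400,600:]=cv2.resize(s['p'][v-50:v+50,u-25:u+25],(200,400),interpolation=2)
save('w2',o)
E
```

```text
[[-0.     0.036  0.999  0.505]
 [-0.     0.999 -0.036  0.03 ]
 [-1.    -0.    -0.     0.231]
 [ 0.     0.     0.     1.   ]]
[[252.40595716 189.11788673]] [[217.4327305  169.04215815]
 [216.01259839 155.21363697]] [[223.3973898  227.92667199]
 [221.67734601 229.52725098]]
side crop 191 106
```

View pics/w2.png

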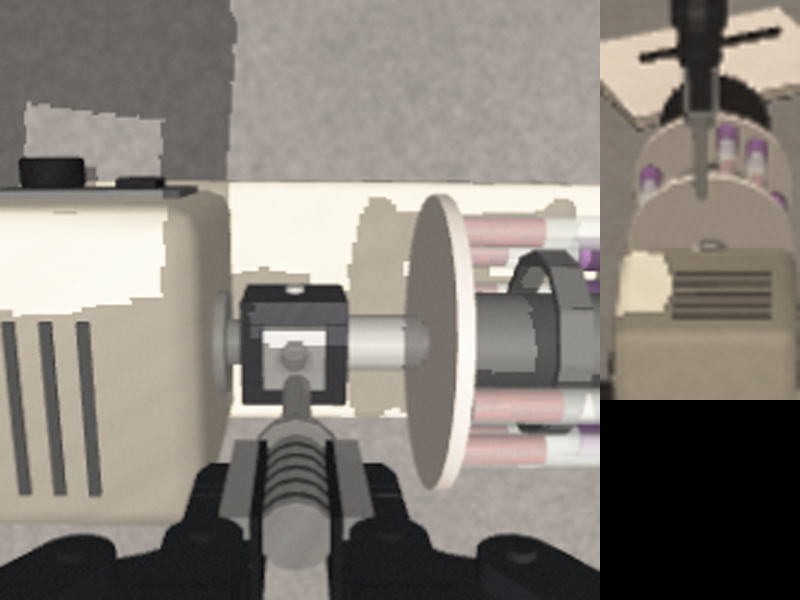

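```bash
python3 - <<'E'
from h import *
c=load('wrist');f=lambda u,v:(u/2.4+130,v/2.4+40)
print('bore',atz(c,*f(294,357),.123))
print('tip',atz(c,*f(297,381),.167),'head',atz(c,*f(296.5,535),.259))
print('depth bore area',atd(c,*f(275,340)), 'tip depth',atd(c,*f(297,390)),'head',atd(c,*f(296,535)))
P=proj(c,[(.505,.0303,z) for z in(.167,.259)]);print((P-[130,40])*2.4)
s=load('side');print('side tip', 191+701/4-150,106+195/4)
g=lambda u,v:(191+(u-600)/4,106+v/4)
print('side boss',atz(s,*g(710,243),.123),'tip',atz(s,*g(703,196),.167),proj(s,[(.505,.0303,.167)]),g(703,196))
E
```

```text
bore [0.50767514 0.03009304 0.123     ]
tip [0.50315225 0.03130736 0.167     ] head [0.50319524 0.0311671  0.259     ]
depth bore area [0.50114693 0.02356641 0.12305352] tip depth [0.50101637 0.03137584 0.18239339] head [0.50417337 0.03104192 0.25723319]
[[293.8540594  387.02451379]
 [291.97245846 544.27114502]]
side tip 216.25 154.75
side boss [0.51109462 0.04146582 0.123     ] tip [0.50688142 0.02755084 0.167     ] [[215.99665607 154.48316427]] (216.75, 155.0)
```

step_arm(
  motion=[
    [15, -1.3, 4.4, 0, 0, 0, 255],
    [30, -1.3, 4.4, 0, 0, 0, 255],
    [36, -1.3, 4.4, 0, 0, 0, 255],
    [36, -1.3, 4.4, 0, 0, 0, 255],
    [36, -1.3, 4.4, 0, 0, 0, 255],
  ],
)

```text
time_s: 6.3
eef_pos: [0.5101, 0.0301, 0.1957]
eef_rot: [0.707, 0.012, 0.707, -0.012]
wrist_force: [-0.7, 0.1, -0.3]
opening: 0.141
```

```bash
python3 - <<'E'
from h import *
T,o=pose();print(T[:3,3])
p,d=cam('wrist');c=load('wrist')
P=proj(c,[(.5077,.0301,.123)])[0];print(P)
u,v=P.astype(int);print(u-60,v-40)
save('w3',cv2.resize(p[v-40:v+50,u-60:u+60],None,fx=6,fy=6,interpolation=2))
E
```

```text
[0.51012574 0.0301111  0.19569844]
[252.39250971 195.00653988]
192 155
```

View pics/w3.png

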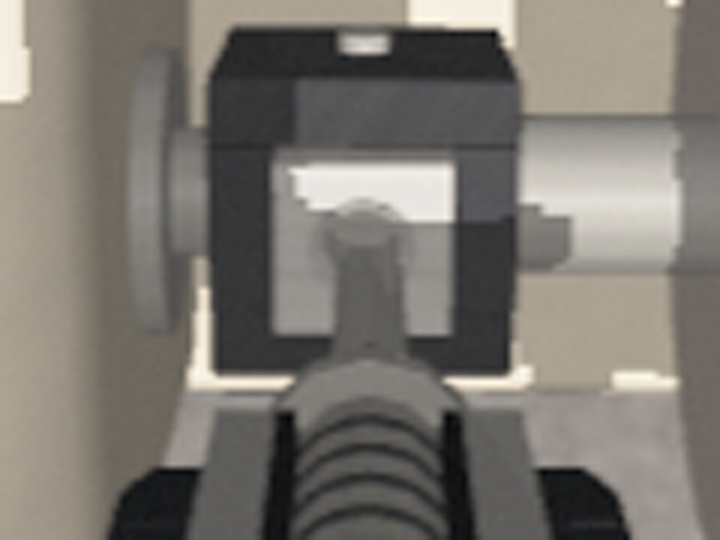

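```bash
python3 - <<'E'
from h import *
c=load('wrist');f=lambda u,v:(u/6+192,v/6+155)
print('boss',atz(c,*f(363,243),.123))
for v in(228,236,245):print(v,atz(c,*f(369,v),.131))
print('head', [atd(c,*f(370,480))])
E
```

```text
boss [0.50808463 0.03016603 0.123     ]
228 [0.50387313 0.03105521 0.131     ]
236 [0.50486361 0.03102051 0.131     ]
245 [0.5059808  0.03098137 0.131     ]
head [array([0.50228473, 0.03117528, 0.20747813])]
```

step_arm(
  motion=[
    [4, -0.9, 0, 0, 0, 0, 255],
    [8, -0.9, 0, 0, 0, 0, 255],
    [10, -0.9, 0, 0, 0, 0, 255],
    [12, -0.9, 0, 0, 0, 0, 255],
    [12, -0.9, 0, 0, 0, 0, 255],
  ],
)

```text
time_s: 6.98
eef_pos: [0.5097, 0.0292, 0.1832]
eef_rot: [0.707, 0.012, 0.707, -0.012]
wrist_force: [-0.6, -0.1, -1.5]
opening: 0.146
```

step_arm(
  motion=[
    [3, 0, 0, 0, 0, 0, 255],
    [5, 0, 0, 0, 0, 0, 255],
    [7, 0, 0, 0, 0, 0, 255],
    [8, 0, 0, 0, 0, 0, 255],
    [9, 0, 0, 0, 0, 0, 255],
    [9, 0, 0, 0, 0, 0, 255],
  ],
)

```text
time_s: 7.72
eef_pos: [0.5098, 0.0292, 0.1743]
eef_rot: [0.707, 0.012, 0.707, -0.012]
wrist_force: [0.5, -0.1, -0.4]
opening: 0.14
```

step_arm(
  motion=[
    [1, 0, 0, 0, 0, 0, 255],
    [2, 0, 0, 0, 0, 0, 255],
    [2, 0, 0, 0, 0, 0, 255],
    [2, 0, 0, 0, 0, 0, 150],
    [2, 0, 0, 0, 0, 0, 90],
    [2, 0, 0, 0, 0, 0, 90],
    [2, 0, 0, 0, 0, 0, 90],
    [2, 0, 0, 0, 0, 0, 90],
  ],
)

```text
time_s: 8.72
eef_pos: [0.5099, 0.0292, 0.1724]
eef_rot: [0.707, 0.012, 0.707, -0.012]
wrist_force: [-0.6, 0.3, -0.3]
opening: 0.648
```

step_arm(
  motion=[
    [-15, 0, 0, 0, 0, 0, 90],
    [-40, 0, 0, 0, 0, 0, 90],
    [-70, 0, 0, 0, 0, 0, 90],
    [-75, 50, 0, 0, 0, 0, 110],
    [-75, 110, 2, 0, 0, 0, 110],
    [-75, 170, 4, 0, 0, 0, 110],
    [-65, 220, 7, 0, 0, 0, 110],
    [-55, 234, 10, 0, 0, 0, 110],
    [-55, 234, 10, 0, 0, 0, 110],
    [-55, 234, 10, 0, 0, 0, 110],
  ],
)

```text
time_s: 9.98
eef_pos: [0.5282, 0.2614, 0.2278]
eef_rot: [0.707, 0.013, 0.707, -0.013]
wrist_force: [-0.1, -0.2, 0.0]
opening: 0.571
```

```bash
python3 - <<'E'
from h import *
T,o=pose();print(T[:3,3])
p,d=cam('wrist');c=load('wrist');cam('side');cam('top');s=load('side');t=load('top')
o=np.zeros((600,800,3),np.uint8);o[:430,:573]=cv2.resize(p[60:360],(573,336),interpolation=2)[0:336] if 0 else cv2.resize(p,(573,430),interpolation=2)
u,v=proj(s,[(.508,.030,.16)])[0].astype(int);print('side crop',u-25,v-50,proj(s,[(.508,.03,.106),(.508,.03,.198)]));o[:400,600:]=cv2.resize(s['p'][v-50:v+50,u-25:u+25],(200,400),interpolation=2)
u,v=proj(t,[(.508,.030,.16)])[0].astype(int);print('top crop',u-20,v-15);o[432:582,600:]=cv2.resize(t['p'][v-15:v+15,u-20:u+20],(200,150),interpolation=2)
u,v=proj(t,[(.517,.265,.095)])[0].astype(int);print('top crop2',u-45,v-15);o[432:582,0:450]=cv2.resize(t['p'][v-15:v+15,u-45:u+45],(450,150),interpolation=2)
save('w4',o)
print(proj(t,[(.508,.030,.123),(.508,.030,.198)]))
E
```

```text
[0.5282389  0.26137963 0.22784801]
side crop 192 106 [[217.53455521 174.5086149 ]
 [216.96659758 143.94249614]]
top crop 201 213
top crop2 81 206
[[223.3973898  227.92667199]
 [220.26566549 228.34354579]]
```

View pics/w4.png

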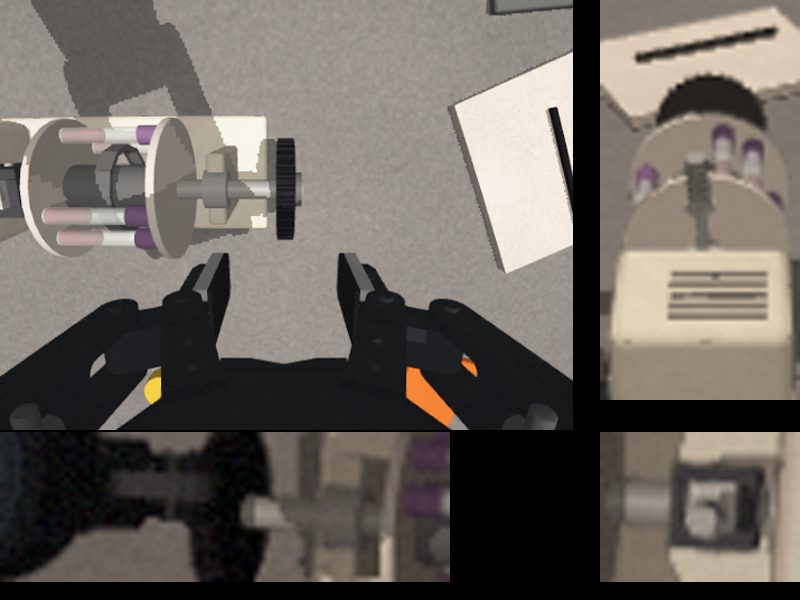

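The pin stands upright in the bore (side view, head at crop 697,158). In the wrist view the knob spans columns 276–296 and rows 138–240.

```bash
python3 - <<'E'
from h import *
c=load('wrist');k=573/512;a=np.linspace(0,6.28,73)
for x in(.505,.51,.515,.52):
    for y in(.257,.262,):
        P=np.concatenate([proj(c,np.stack([x+.04*np.cos(a),0*a+y+dy,.095+.04*np.sin(a)],1)) for dy in(-.007,.007)])*k
        print(x,y,P.min(0).round(0),P.max(0).round(0))
p=c['p'];m=(p.max(2)<45)
lab=cv2.connectedComponentsWithStats(m[:230].astype(np.uint8))
for st,ce in zip(lab[2],lab[3]):
    if st[4]>300: print(st,ce)
d=c['d'];
for v in (140,160,180,200):print(atd(c,256,v))
E
```

```text
0.505 0.257 [264. 123.] [287. 222.]
0.505 0.262 [271. 123.] [293. 222.]
0.51 0.257 [265. 129.] [287. 228.]
0.51 0.262 [272. 129.] [293. 228.]
0.515 0.257 [265. 136.] [287. 234.]
0.515 0.262 [272. 135.] [293. 234.]
0.52 0.257 [265. 142.] [287. 240.]
0.52 0.262 [272. 142.] [294. 240.]
[     0      0    512    230 115845] [254.55682162 113.75354137]
[491  97  21  91 547] [502.40767824 134.90676417]
[247 173  17  40 589] [254.48556876 192.77758913]
[0.4888088  0.26554359 0.12246748]
[0.50364451 0.26495959 0.13202842]
[0.51892713 0.26440013 0.1366062 ]
[0.53785351 0.26380879 0.12934943]
```

```bash
cat >> h.py <<'E'
KC=np.array([.518,.2645,.095]);PH=87.7
def knob(th,r):
    a=np.radians(th);e=np.array([np.sin(np.radians(PH)),-np.cos(np.radians(PH)),0]);goto(KC+r*(np.sin(a)*e+np.cos(a)*np.array([0,0,1])),down(PH,th))
E
python3 - <<'E'
from h import *
print(pose()[1]['q'])
for a in((-15,115),(-30,100),(-45,85),(-45,50),(-45,17)): knob(*a)
E
```

```text
[ 2.58315865e-01  2.15040196e-01  1.57328019e+00 -2.35913492e-04
  1.35244510e+00 -1.27592123e+00]
shift [-110973.9     113.1  -29679.3] rot [  0.2 -15.   -0. ]
shift [-86512.3    186.2 -49936. ] rot [  0.2 -30.   -0.1]
shift [-60022.6    222.4 -60062.7] rot [  0.2 -45.   -0.1]
shift [-35252.6    131.9 -35335.4] rot [  0.2 -45.   -0.1]
shift [-11898.1     46.6 -12021.1] rot [  0.2 -45.   -0.1]
```

```bash
sed -i 's/KC+r\*/KC+r*1e-3*/' h.py; python3 - <<'E'
from h import *
for a in((-15,115),(-30,100),(-45,85),(-45,50),(-45,17)): knob(*a)
E
```

```text
shift [ 22.    2.8 -40.3] rot [  0.2 -15.   -0. ]
shift [ 46.4   2.9 -60.6] rot [  0.2 -30.   -0.1]
shift [ 72.9   2.9 -70.7] rot [  0.2 -45.   -0.1]
shift [ 97.7   2.8 -46. ] rot [  0.2 -45.   -0.1]
shift [121.    2.8 -22.7] rot [  0.2 -45.   -0.1]
```

step_arm(
  motion=[
    [10, 1, -25, 0, -9, 0, 110],
    [22, 3, -40, 0, -18, 0, 110],
    [38, 3, -55, 0, -27, 0, 110],
    [55, 3, -64, 0, -36, 0, 110],
    [73, 3, -71, 0, -45, 0, 110],
    [73, 3, -71, 0, -45, 0, 110],
    [73, 3, -71, 0, -45, 0, 110],
  ],
)

```text
time_s: 11.0
eef_pos: [0.4555, 0.2671, 0.1528]
eef_rot: [0.923, 0.005, 0.384, -0.016]
wrist_force: [-0.0, 0.3, -0.4]
opening: 0.567
```

```bash
python3 - <<'E'
from h import *
print(pose()[1]['q'].round(2))
for a in((-45,50),(-45,17)): knob(*a)
E
```

```text
[ 0.54 -0.06  2.26 -1.04  0.46 -0.15]
shift [35.1 -0.2  3.5] rot [ 0.4 -0.2 -0.1]
shift [68.1 -0.2  3.6] rot [ 0.4 -0.2 -0.1]
```

```bash
python3 - <<'E'
from h import *
for a in((-30,83),(-30,50),(-30,17)): knob(*a)
E
```

```text
shift [ 4.9 -0.2 24.9] rot [ 0.4 14.8 -0.1]
shift [36.8 -0.2 16.4] rot [ 0.4 14.8 -0.1]
shift [68.7 -0.3  8. ] rot [ 0.4 14.8 -0.1]
```

step_arm(
  motion=[
    [5, 0, 14, 0.4, 8, 0, 110],
    [5, 0, 25, 0.4, 14.8, 0, 110],
    [20, 0, 21, 0.4, 14.8, 0, 110],
    [45, 0, 14, 0.4, 14.8, 0, 110],
    [69, 0, 8, 0.4, 14.8, 0, 110],
    [69, 0, 8, 0.4, 14.8, 0, 110],
  ],
)

```text
time_s: 11.75
eef_pos: [0.5123, 0.2655, 0.1109]
eef_rot: [0.866, 0.012, 0.499, -0.017]
wrist_force: [-0.9, 0.5, -0.6]
opening: 0.567
```

step_arm(
  motion=[
    [0, 0, -2, 0, 0, 0, 150],
    [0, 0, -2, 0, 0, 0, 200],
    [0, 0, -2, 0, 0, 0, 255],
    [0, 0, -2, 0, 0, 0, 255],
    [0, 0, -2, 0, 0, 0, 255],
  ],
)

```text
time_s: 12.38
eef_pos: [0.5096, 0.2637, 0.1116]
eef_rot: [0.867, 0.01, 0.499, -0.018]
wrist_force: [-7.1, -17.8, 14.2]
opening: 0.152
```

```bash
cat >> h.py <<'E'
def check():
    T,o=pose();v=T[:3,3]-KC;print('t',o['time_s'],'F',o['wrist_force'].round(1),'tilt',round(np.degrees(np.arctan2(-T[0,0],-T[2,0])),1),'r',round(np.hypot(v[0],v[2])*1e3,1),'pos',T[:3,3].round(4),'op',round(o['opening'],3),'q45',o['q'][3:5].round(2))
    for n in('side','top'):
        cam(n);c=load(n);u0,v0=proj(c,[(.508,.03,.17)])[0].astype(int)
        us,vs=np.meshgrid(np.arange(u0-20,u0+20),np.arange(v0-25,v0+25));d=c['d'][vs,us]
        q=cv2.undistortPoints(np.stack([us,vs],-1).reshape(-1,1,2).astype(float),c['K'],c['D'])[:,0]
        P=(np.c_[q,np.ones(len(q))]*d.reshape(-1,1))@c['M'][:3,:3].T+c['M'][:3,3]
        m=(abs(P[:,0]-.508)<.02)&(abs(P[:,1]-.03)<.02)&(d.ravel()>0);z=np.sort(P[m,2])[::-1]
        h=P[m][P[m][:,2]>z[0]-.012]
        print(n,'zmax',z[:8].round(3)[[0,3,7]],'head',h.mean(0).round(3),len(h))
E
python3 -c "
from h import *
check()"
```

```text
t 12.375 F [ -7.1 -17.8  14.2] tilt -30.1 r 18.6 pos [0.5096 0.2637 0.1116] op 0.152 q45 [-0.43  0.53]
side zmax [0.199 0.198 0.197] head [0.505 0.023 0.193] 33
top zmax [0.202 0.201 0.199] head [0.505 0.028 0.198] 38
```

step_arm(
  motion=[
    [-1.4, -1.6, 0, 0, 0, 0, 255],
    [-1.4, -1.6, 0.6, 0, 2, 0, 255],
    [-1.3, -1.6, 1.3, 0, 4.5, 0, 255],
    [-1.3, -1.6, 2.1, 0, 7, 0, 255],
    [-1.3, -1.6, 2.1, 0, 7, 0, 255],
  ],
)

```text
time_s: 13.1
eef_pos: [0.5116, 0.2636, 0.1126]
eef_rot: [0.835, 0.012, 0.55, -0.016]
wrist_force: [8.9, -5.6, -8.0]
opening: 0.149
```

```bash
python3 -c "
from h import *
check()"
```

```text
t 13.1 F [ 8.9 -5.6 -8. ] tilt -23.2 r 18.8 pos [0.5116 0.2636 0.1126] op 0.149 q45 [-0.25  0.66]
side zmax [0.198 0.196 0.196] head [0.499 0.025 0.193] 33
top zmax [0.201 0.2   0.199] head [0.5   0.029 0.197] 37
```

step_arm(
  motion=[
    [0.8, -0.5, 0.6, 0, 2, 0, 255],
    [0.8, -0.5, 1.3, 0, 4.5, 0, 255],
    [0.8, -0.5, 2.1, 0, 7, 0, 255],
    [0.8, -0.5, 2.1, 0, 7, 0, 255],
  ],
)

```text
time_s: 13.7
eef_pos: [0.5138, 0.2635, 0.1133]
eef_rot: [0.8, 0.013, 0.6, -0.015]
wrist_force: [2.0, -5.5, -0.5]
opening: 0.15
```

```bash
python3 -c "
from h import *
check()"
```

```text
t 13.7 F [ 2.  -5.5 -0.5] tilt -16.2 r 18.7 pos [0.5138 0.2635 0.1133] op 0.15 q45 [-0.13  0.8 ]
side zmax [0.198 0.198 0.197] head [0.499 0.024 0.193] 33
top zmax [0.201 0.2   0.199] head [0.5   0.03  0.197] 41
```

step_arm(
  motion=[
    [0, -0.3, 0.6, 0, 2, 0, 255],
    [0, -0.3, 1.4, 0, 4.5, 0, 255],
    [0.1, -0.3, 2.3, 0, 7, 0, 255],
    [0.1, -0.3, 2.3, 0, 7, 0, 255],
  ],
)

```text
time_s: 14.3
eef_pos: [0.516, 0.2634, 0.1136]
eef_rot: [0.762, 0.014, 0.647, -0.014]
wrist_force: [3.5, -3.8, -1.8]
opening: 0.149
```

```bash
python3 -c "
from h import *
check()"
```

```text
t 14.3 F [ 3.5 -3.8 -1.8] tilt -9.3 r 18.7 pos [0.516  0.2634 0.1136] op 0.149 q45 [-0.06  0.94]
side zmax [0.199 0.198 0.196] head [0.499 0.025 0.193] 31
top zmax [0.2   0.199 0.198] head [0.5   0.03  0.196] 41
```

step_arm(
  motion=[
    [0.1, 0, 0.6, 0, 2, 0, 255],
    [0.1, 0, 1.4, 0, 4.5, 0, 255],
    [0.2, 0, 2.3, 0, 7, 0, 255],
    [0.2, 0, 2.3, 0, 7, 0, 255],
  ],
)

```text
time_s: 14.9
eef_pos: [0.5183, 0.2633, 0.1137]
eef_rot: [0.721, 0.015, 0.692, -0.013]
wrist_force: [2.6, -5.6, -0.3]
opening: 0.148
```

```bash
python3 -c "
from h import *
check()"
```

```text
t 14.9 F [ 2.6 -5.6 -0.3] tilt -2.3 r 18.7 pos [0.5183 0.2633 0.1137] op 0.148 q45 [-0.01  1.08]
side zmax [0.198 0.196 0.195] head [0.499 0.025 0.193] 32
top zmax [0.201 0.2   0.2  ] head [0.499 0.03  0.197] 41
```

step_arm(
  motion=[
    [0.1, 0, 0.6, 0, 2, 0, 255],
    [0.1, 0, 1.4, 0, 4.5, 0, 255],
    [0.2, 0, 2.3, 0, 7, 0, 255],
    [0.2, 0, 2.3, 0, 7, 0, 255],
  ],
)

```text
time_s: 15.5
eef_pos: [0.5206, 0.2632, 0.1135]
eef_rot: [0.678, 0.016, 0.735, -0.012]
wrist_force: [2.3, -5.2, 0.7]
opening: 0.149
```

```bash
cp side.npz side_old.npz; python3 -c "
from h import *
check()
a=np.load('side_old.npz')['p'].astype(int);b=np.load('side.npz')['p'].astype(int);e=abs(a-b).max(2)
print('drum',(e[132:165,200:240]>40).sum(),'motor',(e[175:230,200:240]>40).sum())"
```

```text
t 15.5 F [ 2.3 -5.2  0.7] tilt 4.6 r 18.7 pos [0.5206 0.2632 0.1135] op 0.149 q45 [0.03 1.22]
side zmax [0.198 0.197 0.196] head [0.499 0.025 0.193] 33
top zmax [0.2   0.199 0.198] head [0.5   0.03  0.197] 41
drum 69 motor 0
```

The drum does turn with the knob. Continuing.

step_arm(
  motion=[
    [0.1, 0, 0.6, 0, 2, 0, 255],
    [0.1, 0, 1.4, 0, 4.5, 0, 255],
    [0.2, 0, 2.3, 0, 7, 0, 255],
    [0.2, 0, 2.3, 0, 7, 0, 255],
  ],
)

```text
time_s: 16.1
eef_pos: [0.5228, 0.2631, 0.1131]
eef_rot: [0.632, 0.017, 0.775, -0.011]
wrist_force: [3.4, -4.2, 1.9]
opening: 0.15
```

```bash
python3 -c "
from h import *
check()"
```

```text
t 16.1 F [ 3.4 -4.2  1.9] tilt 11.6 r 18.7 pos [0.5228 0.2631 0.1131] op 0.15 q45 [0.06 1.36]
side zmax [0.199 0.198 0.197] head [0.499 0.026 0.194] 30
top zmax [0.202 0.199 0.198] head [0.499 0.031 0.197] 36
```

step_arm(
  motion=[
    [0.1, 0, 0.6, 0, 2, 0, 255],
    [0.1, 0, 1.4, 0, 4.5, 0, 255],
    [0.1, 0, 2.3, 0, 7, 0, 255],
    [0.1, 0, 2.3, 0, 7, 0, 255],
  ],
)

```text
time_s: 16.7
eef_pos: [0.5249, 0.263, 0.1123]
eef_rot: [0.583, 0.017, 0.812, -0.01]
wrist_force: [2.2, -4.4, 0.9]
opening: 0.147
```

```bash
python3 -c "
from h import *
check()"
```

```text
t 16.7 F [ 2.2 -4.4  0.9] tilt 18.6 r 18.7 pos [0.5249 0.263  0.1123] op 0.147 q45 [0.08 1.49]
side zmax [0.197 0.197 0.196] head [0.499 0.026 0.193] 32
top zmax [0.201 0.199 0.198] head [0.5   0.032 0.196] 38
```

step_arm(
  motion=[
    [0.1, 0, 0.6, 0, 2, 0, 255],
    [0.1, 0, 1.4, 0, 4.5, 0, 255],
    [0.1, 0, 2.3, 0, 7, 0, 255],
    [0.1, 0, 2.3, 0, 7, 0, 255],
  ],
)

```text
time_s: 17.3
eef_pos: [0.527, 0.2629, 0.1114]
eef_rot: [0.532, 0.018, 0.846, -0.009]
wrist_force: [2.9, -5.3, 0.8]
opening: 0.147
```

```bash
python3 -c "
from h import *
check()"
```

```text
t 17.3 F [ 2.9 -5.3  0.8] tilt 25.6 r 18.7 pos [0.527  0.2629 0.1114] op 0.147 q45 [0.11 1.63]
side zmax [0.196 0.195 0.194] head [0.501 0.025 0.191] 29
top zmax [0.202 0.199 0.198] head [0.501 0.032 0.196] 37
```

step_arm(
  motion=[
    [0.1, 0, 0.6, 0, 2, 0, 255],
    [0.1, 0, 1.2, 0, 3.5, 0, 255],
    [0.1, 0, 1.6, 0, 5, 0, 255],
    [0.1, 0, 1.6, 0, 5, 0, 255],
  ],
)

```text
time_s: 17.9
eef_pos: [0.5284, 0.2629, 0.1105]
eef_rot: [0.495, 0.018, 0.869, -0.009]
wrist_force: [3.9, -4.9, 0.2]
opening: 0.147
```

```bash
python3 -c "
from h import *
check()"
```

```text
t 17.9 F [ 3.9 -4.9  0.2] tilt 30.6 r 18.7 pos [0.5284 0.2629 0.1105] op 0.147 q45 [0.12 1.72]
side zmax [0.171 0.17  0.169] head [0.507 0.026 0.166] 27
top zmax [0.173 0.171 0.17 ] head [0.508 0.031 0.169] 36
```

The pin has dropped about 27 mm (head now at z ≈ 0.171). I'll release the knob and back off.

step_arm(
  motion=[
    [0, 0, 0, 0, 0, 0, 200],
    [0, 0, 0, 0, 0, 0, 110],
    [0, 0, 0, 0, 0, 0, 110],
    [0, 0, 0, 0, 0, 0, 110],
    [-20, 0, 0, 0, 0, 0, 110],
    [-60, 0, 0, 0, 0, 0, 110],
    [-100, 0, 0, 0, -10, 0, 110],
    [-120, 0, 0, 0, -20, 0, 110],
    [-130, 0, 0, 0, -30, 0, 110],
    [-130, 0, 0, 0, -30, 0, 110],
  ],
)

```text
time_s: 19.25
eef_pos: [0.5927, 0.2608, 0.2239]
eef_rot: [0.702, 0.015, 0.712, -0.012]
wrist_force: [0.4, 1.3, -0.5]
opening: 0.568
```

```bash
python3 -c "
from h import *
check()
goto((.508,.031,.24),down(88));goto((.508,.031,.19),down(88))"
```

```text
t 19.25 F [ 0.4  1.3 -0.5] tilt 0.7 r 149.0 pos [0.5927 0.2608 0.2239] op 0.568 q45 [0.01 1.39]
side zmax [0.171 0.17  0.168] head [0.507 0.026 0.166] 27
top zmax [0.172 0.171 0.171] head [0.508 0.031 0.169] 37
shift [ -17.4 -232.3  -77.2] rot [-0.3 -0.9 -0.2]
shift [  32.6 -232.5  -76.4] rot [-0.3 -0.9 -0.2]
```

step_arm(
  motion=[
    [-17, -50, -17, 0, -0.9, 0, 255],
    [-17, -105, -35, 0, -0.9, 0, 255],
    [-17, -160, -53, 0, -0.9, 0, 255],
    [-17, -210, -70, 0, -0.9, 0, 255],
    [-17, -233, -77, 0, -0.9, 0, 255],
    [-5, -233, -77, 0, -0.9, 0, 255],
    [15, -233, -77, 0, -0.9, 0, 255],
    [32, -233, -77, 0, -0.9, 0, 255],
    [32, -233, -77, 0, -0.9, 0, 255],
    [32, -233, -77, 0, -0.9, 0, 255],
  ],
)

```text
time_s: 20.6
eef_pos: [0.5082, 0.0308, 0.1904]
eef_rot: [0.708, 0.016, 0.706, -0.012]
wrist_force: [-0.8, 0.2, 0.3]
opening: 0.002
```

```bash
python3 - <<'E'
from h import *
goto((.508,.030,.175),down(88))
p,d=cam('wrist');c=load('wrist');u,v=proj(c,[(.508,.03,.171)])[0].astype(int);print(u-75,v-70)
save('w5',cv2.resize(p[max(v-70,0):v+50,u-75:u+75],None,fx=4,fy=4,interpolation=2))
E
```

```text
shift [15.4 -0.9 -0.1] rot [-0.3  0.1 -0.3]
175 155
```

View pics/w5.png

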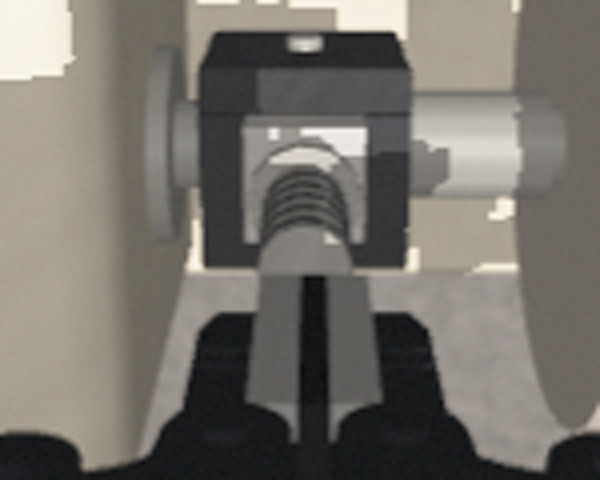

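Shut fingers are above the pin head (306,250), about 1 mm to the right. The collar is about 10 mm above the boss. Lowering gently.

step_arm(
  motion=[
    [5, -1.2, 0, 0, 0, 0, 255],
    [10, -1.2, 0, 0, 0, 0, 255],
    [14, -1.2, 0, 0, 0, 0, 255],
    [16, -1.2, 0, 0, 0, 0, 255],
    [17, -1.2, 0, 0, 0, 0, 255],
    [17, -1.2, 0, 0, 0, 0, 255],
  ],
)

```text
time_s: 21.4
eef_pos: [0.5077, 0.0293, 0.1733]
eef_rot: [0.708, 0.016, 0.706, -0.013]
wrist_force: [-0.9, 0.3, -1.1]
opening: 0.001
```

step_arm(
  motion=[
    [0.7, 0, 0, 0, 0, 0, 255],
    [1.4, 0, 0, 0, 0, 0, 255],
    [2, 0, 0, 0, 0, 0, 255],
    [2, 0, 0, 0, 0, 0, 255],
  ],
)

```text
time_s: 21.9
eef_pos: [0.5077, 0.0294, 0.1712]
eef_rot: [0.708, 0.016, 0.706, -0.013]
wrist_force: [-0.4, 0.1, 0.7]
opening: -0.002
```

step_arm(
  motion=[
    [0.5, 0, 0, 0, 0, 0, 255],
    [1, 0, 0, 0, 0, 0, 255],
    [1.5, 0, 0, 0, 0, 0, 255],
    [1.5, 0, 0, 0, 0, 0, 255],
  ],
)

```text
time_s: 22.4
eef_pos: [0.5078, 0.0293, 0.1699]
eef_rot: [0.708, 0.016, 0.706, -0.013]
wrist_force: [-1.4, -0.4, 0.2]
opening: -0.002
```

step_arm(
  motion=[
    [0.5, 0, 0, 0, 0, 0, 255],
    [1, 0, 0, 0, 0, 0, 255],
    [1.5, 0, 0, 0, 0, 0, 255],
    [1.5, 0, 0, 0, 0, 0, 255],
  ],
)

```text
time_s: 22.9
eef_pos: [0.508, 0.0293, 0.1685]
eef_rot: [0.708, 0.016, 0.706, -0.013]
wrist_force: [-0.0, 1.2, 4.5]
opening: -0.0
```

step_arm(
  motion=[
    [0.3, 0, 0, 0, 0, 0, 255],
    [0.6, 0, 0, 0, 0, 0, 255],
    [0.9, 0, 0, 0, 0, 0, 255],
    [0.9, 0, 0, 0, 0, 0, 255],
  ],
)

```text
time_s: 23.4
eef_pos: [0.5076, 0.0294, 0.1672]
eef_rot: [0.707, 0.016, 0.706, -0.013]
wrist_force: [-0.0, -0.1, 1.3]
opening: 0.002
```

step_arm(
  motion=[
    [0.4, 0, 0, 0, 0, 0, 255],
    [0.8, 0, 0, 0, 0, 0, 255],
    [1.2, 0, 0, 0, 0, 0, 255],
    [1.2, 0, 0, 0, 0, 0, 255],
  ],
)

```text
time_s: 23.9
eef_pos: [0.5076, 0.0294, 0.166]
eef_rot: [0.708, 0.016, 0.706, -0.013]
wrist_force: [0.7, -0.4, 1.8]
opening: 0.0
```

```bash
python3 - <<'E'
from h import *
T,o=pose();print(T[:3,3],o['wrist_force'])
p,d=cam('wrist');cam('side');c=load('wrist');u,v=proj(c,[(.508,.03,.165)])[0].astype(int)
s=load('side')['p'][106:206,192:242]
o=np.zeros((480,800,3),np.uint8);o[:,:600]=cv2.resize(p[v-70:v+50,u-75:u+75],None,fx=4,fy=4,interpolation=2);o[:400,600:]=cv2.resize(s,(200,400))
save('w6',o)
E
```

```text
[0.50762731 0.02938548 0.16603575] [ 0.7435065  -0.37600904  1.75519638]
```

View pics/w6.png

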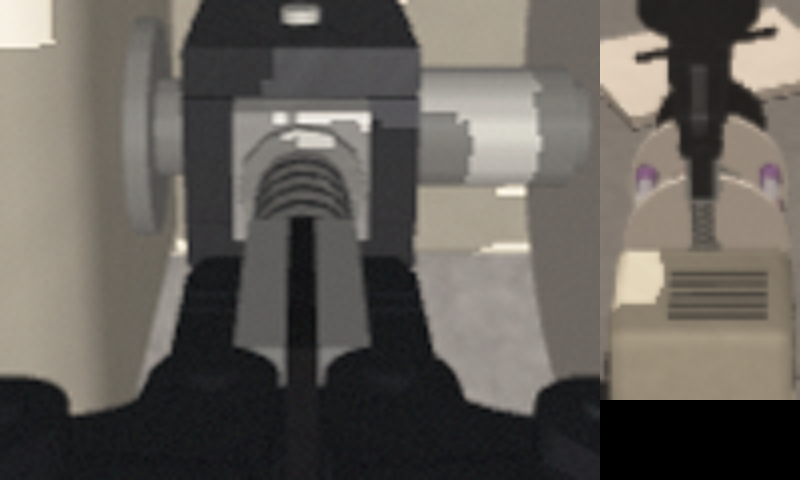

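Fingers are centred on the head at about (302,215), with the collar still a few mm above the boss. Pushing on.

step_arm(
  motion=[
    [0.4, 0, 0, 0, 0, 0, 255],
    [0.8, 0, 0, 0, 0, 0, 255],
    [1.2, 0, 0, 0, 0, 0, 255],
    [1.6, 0, 0, 0, 0, 0, 255],
    [1.6, 0, 0, 0, 0, 0, 255],
  ],
)

```text
time_s: 24.62
eef_pos: [0.5076, 0.0294, 0.1645]
eef_rot: [0.708, 0.016, 0.706, -0.013]
wrist_force: [0.3, -0.6, 1.9]
opening: 0.003
```

step_arm(
  motion=[
    [0.4, 0, 0, 0, 0, 0, 255],
    [0.8, 0, 0, 0, 0, 0, 255],
    [1.2, 0, 0, 0, 0, 0, 255],
    [1.6, 0, 0, 0, 0, 0, 255],
    [1.6, 0, 0, 0, 0, 0, 255],
  ],
)

```text
time_s: 25.25
eef_pos: [0.5076, 0.0294, 0.1628]
eef_rot: [0.708, 0.016, 0.706, -0.013]
wrist_force: [-0.1, -0.8, 1.5]
opening: -0.005
```

step_arm(
  motion=[
    [0.3, 0, 0, 0, 0, 0, 255],
    [0.6, 0, 0, 0, 0, 0, 255],
    [0.9, 0, 0, 0, 0, 0, 255],
    [1.2, 0, 0, 0, 0, 0, 255],
    [1.2, 0, 0, 0, 0, 0, 255],
  ],
)

```text
time_s: 25.88
eef_pos: [0.5078, 0.0294, 0.1619]
eef_rot: [0.708, 0.016, 0.706, -0.013]
wrist_force: [1.2, -0.5, 3.4]
opening: -0.0
```

step_arm(
  motion=[
    [0.2, 0, 0, 0, 0, 0, 255],
    [0.4, 0, 0, 0, 0, 0, 255],
    [0.6, 0, 0, 0, 0, 0, 255],
    [0.8, 0, 0, 0, 0, 0, 255],
    [0.8, 0, 0, 0, 0, 0, 255],
  ],
)

```text
time_s: 26.5
eef_pos: [0.5079, 0.0294, 0.1612]
eef_rot: [0.708, 0.016, 0.706, -0.013]
wrist_force: [1.9, -0.4, 4.2]
opening: -0.001
```

step_arm(
  motion=[
    [0.2, 0, 0, 0, 0, 0, 255],
    [0.4, 0, 0, 0, 0, 0, 255],
    [0.6, 0, 0, 0, 0, 0, 255],
    [0.8, 0, 0, 0, 0, 0, 255],
    [0.8, 0, 0, 0, 0, 0, 255],
  ],
)

```text
time_s: 27.12
eef_pos: [0.5082, 0.0293, 0.161]
eef_rot: [0.708, 0.016, 0.706, -0.013]
wrist_force: [-1.5, 0.0, 10.3]
opening: 0.001
```

```bash
python3 - <<'E'
from h import *
T,o=pose();print(T[:3,3],o['wrist_force'])
p,d=cam('wrist');cam('side');c=load('wrist');u,v=proj(c,[(.508,.03,.14)])[0].astype(int);print(u-50,v-50)
save('w7',cv2.resize(p[v-50:v+40,u-50:u+50],None,fx=6,fy=6,interpolation=2))
E
```

```text
[0.50815311 0.02933602 0.1610352 ] [-1.52222286  0.01406386 10.33582157]
203 173
```

View pics/w7.png

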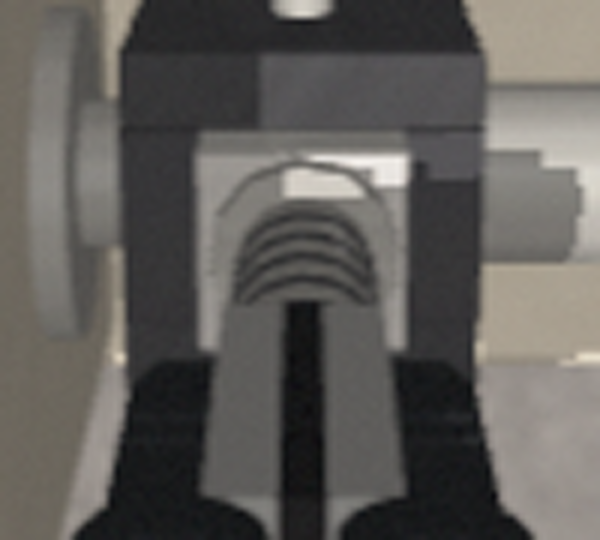

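step_arm(
  motion=[
    [0.2, 0, 0, 0, 0, 0, 255],
    [0.4, 0, 0, 0, 0, 0, 255],
    [0.6, 0, 0, 0, 0, 0, 255],
    [0.8, 0, 0, 0, 0, 0, 255],
    [0.8, 0, 0, 0, 0, 0, 255],
  ],
)

```text
time_s: 27.85
eef_pos: [0.5084, 0.0293, 0.161]
eef_rot: [0.708, 0.016, 0.706, -0.013]
wrist_force: [-3.3, -1.0, 14.0]
opening: 0.001
```

step_arm(
  motion=[
    [0.3, 0, 0, 0, 0, 0, 255],
    [0.6, 0, 0, 0, 0, 0, 255],
    [0.9, 0, 0, 0, 0, 0, 255],
    [1.2, 0, 0, 0, 0, 0, 255],
    [1.2, 0, 0, 0, 0, 0, 255],
  ],
)

```text
time_s: 28.48
eef_pos: [0.5087, 0.0293, 0.1609]
eef_rot: [0.708, 0.015, 0.705, -0.013]
wrist_force: [-5.6, -0.7, 21.2]
opening: 0.004
```

step_arm(
  motion=[
    [-5, 0, 0, 0, 0, 0, 255],
    [-25, 0, 0, 0, 0, 0, 255],
    [-60, 0, 0, 0, 0, 0, 255],
    [-100, 0, 0, 0, 0, 0, 255],
    [-110, 0, -40, 0, 0, 0, 255],
    [-110, 0, -90, 0, 0, 0, 255],
    [-110, 0, -90, 0, 0, 0, 255],
  ],
)

```text
time_s: 29.35
eef_pos: [0.4144, 0.0332, 0.2669]
eef_rot: [0.707, 0.016, 0.707, -0.012]
wrist_force: [-0.1, -0.5, 0.9]
opening: 0.0
```

```bash
python3 - <<'E'
from h import *
check()
p,d=cam('wrist');c=load('wrist');u,v=proj(c,[(.508,.03,.14)])[0].astype(int);print(u-50,v-40)
t=load('side')['p'][106:206,192:242];a=cv2.resize(p[v-40:v+40,u-50:u+50],(600,480),interpolation=2)
o=np.zeros((480,800,3),np.uint8);o[:,:600]=a;o[:400,600:]=cv2.resize(t,(200,400),interpolation=2);save('w8',o)
q=[atd(c,uu,vv) for uu in range(u-14,u+15,2) for vv in range(v-14,v+15,2)];q=np.array(q);m=abs(q[:,:2]-[.508,.03]).max(1)<.016
print(np.sort(q[m][:,2])[::-1][:10].round(4))
E
```

```text
t 29.35 F [-0.1 -0.5  0.9] tilt 0.0 r 200.7 pos [0.4144 0.0332 0.2669] op 0.0 q45 [0.   1.44]
side zmax [0.162 0.161 0.16 ] head [0.508 0.026 0.157] 30
top zmax [0.164 0.163 0.162] head [0.509 0.031 0.161] 36
203 228
[]
```

View pics/w8.png

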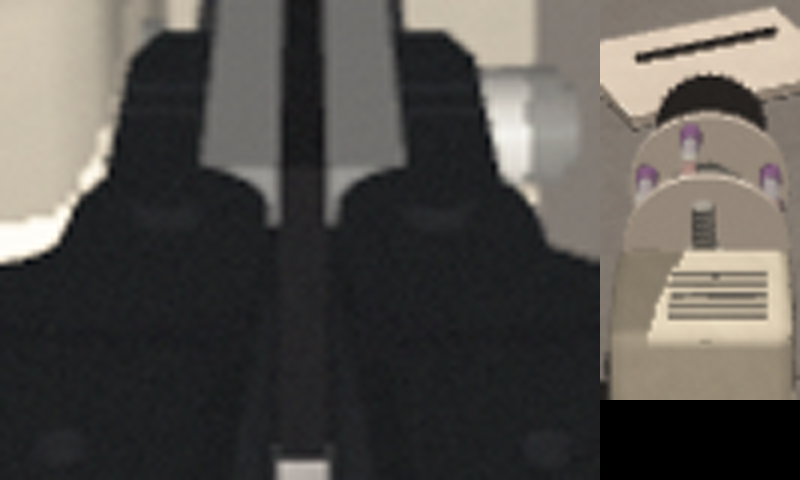

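The head has come down 37 mm from standing (−17 → −54 mm) on both cameras. The side view shows the pin upright, and the wrist is clear. Handing in.

```bash
python3 -c "
from h import *
print(ctrl.hand_in());print(ctrl.get_obs()['time_s'])"
```

```text
the job is handed in; nothing more can be done
None
the job is handed in; nothing more can be done
```

The drive pin is home in the hub and the job is handed in at about 29.5 s on the robot's clock; no verdict is reported.

**What I did:** I took the pin from the rack, started it in the bore and let it go standing on the shaft. I then turned the rotor by the pinched knob in steps of 5–7°, about 61° in all, checking the pin's height with two cameras after each step. It dropped about 27 mm into the cross-hole. I released the knob and pushed the pin down gently with the shut fingers.

**Last checks:**
- **Pin depth:** both the side and top cameras show the head 37 mm lower than when the pin was standing, which matches home (−17 to −54 mm). Head height read 0.161–0.163 m against the 0.161 m expected.
- **Firm stop:** at home the pin did not move under a 21 N push, above the 15 N the catch can take. That was the highest force I saw while pushing.
- **Clearance:** the gripper is shut and clear, and the pin stands upright in the side view.

**What was less clean:**
- The last wrist picture was blocked by the fingers, so it confirmed nothing.
- The catch's 6–15 N did not show as a clear peak; I only saw about 4.5 N there. I judged the pin home from its height and the firm stop.
- I did not re-measure the tubes, jar and bin at the end. No unexpected contact force showed after the pin was lifted out of the rack.

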